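# Isolate the synth case, then offer up a module over its empty bay

### The job

Push the isolator blade from the wooden tool block fully home, down to its shoulder, into the slot in the synth case's power strip so that it parts the supply contact, and let go of it. Then pick up the loose synth module that stands in front of the step sequencer, carry it over the case and finish while still holding it: level and square above the empty bay, the same way round as the two fitted modules, with about 2 cm of air between its feet and the level of the fitted panels so that I can reach under with the ribbon cable. The module must never touch the case, the fitted modules or the blade, and the other things on the bench stay where they are.

Things in the scene. Friction and masses are not known exactly. Their poses are not given: they have to be found in the camera images.
- case: Shallow synth case, fixed, 146 mm deep (its x, to its rear) by 208 mm wide (y, to its left). Origin: centre of its underside. Across its top from its left (+y) end: a power strip 36 mm wide, then three bays 52 mm wide; two hold a fitted module, one is empty (which one varies). Panels and strip lie 52 mm above the bench, knob tops 64 mm, wooden end cheeks 62 mm.
- slot (a point): Centre of the mouth of the isolator slot, in the flat top (62 mm above the bench) of a grey block near the front of the power strip. Axes as the case. Slot 26.5 mm long (case y), 4.5 mm wide (case x), over 30 mm deep; its mouth slopes out over the top 6 mm to 29.5 x 9.5 mm. A spring leaf inside leans across it and yields to the blade at a few newtons.
- contact (a joint): Angle of the spring contact leaf in the slot (rad): 0 = contact closed, supply on; about 0.15 or more with the blade fully home (parted, supply off).
- blade_handle (a point): Loose isolator blade (45 g), upright in the tool block; this point is in its black handle, 22 mm above its shoulder. Handle 14 mm thick (its x), 34 mm wide (y), its top 18 mm above this point; 18 mm thick collar at its foot. Below the shoulder a flat grey blade 3 mm thick (x), 24 mm wide (y), 30 mm long. Fits either way round. z up.
- blade_shoulder (a point): Centre of the blade's shoulder, the flat underside of the handle's collar; it rests on the top of the tool block at the start, and on the top of the isolator block when fully home. Axes as the handle.
- tool_block: Pale wooden tool block, fixed, 48 mm (x) by 104 mm (y), 34 mm high; origin at the centre of its underside. The blade stands in it at y = -28 mm (slot about 1 mm clear, 31 mm deep: pull straight up); a hex key stands at y = +36 mm and reaches about 120 mm above the bench.
- module_panel (a point): Centre of the panel of the loose synth module (0.14 kg), on its feet on the bench, knobs up, in front of the sequencer. Panel 128 mm long (its x), 50 mm wide (y), 2 mm thick; this point is half-way through it, 32 mm above the bench. Knobs reach 13 mm above this point. Grasp it across the 50 mm at mid-length; the board below is 46 mm wide, 12 mm down. z up.
- module_underside (a point): Centre of the module's underside, level with the bottom of its four feet, 32 mm below module_panel. Axes as the module.
- module_front (a point): Point on the panel's centre line at the end with the row of jacks, 55 mm from the panel's centre towards the module's -x. On fitted modules this end faces the front of the case (its -x, towards the robot).
- bay_centre (a point): Centre of the empty bay, at the level of the fitted panels' upper faces, 52 mm above the bench. Axes as the case. In the gap one sees the rails and, deep down, a green bus board with two black headers.
- bay: Green power bus board on the floor of the empty bay, fixed; origin at the centre of its underside, 12 mm above the bench.
- fitted_a: A module fitted in the case, the same as the loose one, fixed; origin 19 mm above the bench under its centre; panel 31 to 33 mm and knob tops 45 mm above the origin.
- fitted_b: The other fitted module, as fitted_a.
- module: The loose module as a whole; origin at module_underside, axes as the module.
- blade: The isolator blade as a whole; origin at the end of its tip, 30 mm below the shoulder, axes as the handle.
- jack_adaptor: Black jack adaptor, 61 x 12 mm, a bystander.
- cutters: Side cutters with orange grips, 156 x 55 x 13 mm, a bystander.
- parts_tray: Shallow black tray, 75 x 110 x 17 mm, a bystander.
- solder_spool: Spool of solder, 57 mm wide, 36 mm high, a bystander.
- meter: Multimeter, 178 x 88 x 55 mm, a bystander.
- tape: Roll of tape, 100 mm wide, 24 mm high, a bystander.
- tweezers: Tweezers, 124 x 14 x 6 mm, a bystander.
- mug: Mug, 95 mm high, a bystander.
Mind the look-alikes: they are no part of the job. Leave any blue or purple look-alike of the blade alone.

How it is judged:
By the outcome, as a careful person would: the job done as asked, in the order asked, and still so for the second after the job is handed in, while the arm keeps its last pose, push and grip.
It also fails if it takes over 51 s, if anything falls off the work surface, if the arm or the gripper's body presses on something with over 40 N, if the wrist force passes 120 N, or if a joint passes its speed limit or range.

### The arm

A 7-joint arm with a two-finger parallel gripper is mounted at the origin on a cart in front of the work surface, level with it; the furniture and walls round the work are solid. World frame = base frame: x ahead of the robot, y to its left, z up, the work surface at z = 0. Lengths are in m, angles in rad, forces in N, time in s.
With the tool pointing down it reaches from about 0.35 to 0.9 m from the base axis. Payload 8.1 kg.
Tool frame: the origin (TCP) lies midway between the tips of the shut fingers; the grasp point (between the pads) lies 19 mm behind it (arm.hold_point_z is the z of the grasp point in the tool frame, in m); z points along the fingers, y is the line along which they close (so a half turn about z gives the same grasp; the last joint's range is limited). The gripper opens to 92 mm and grips with 3 to 60 N. Pads are 19 mm wide; open, the fingers measure 130 mm over their backs; the gripper's body (75 mm by 190 mm) begins 47 mm behind the grasp point.
Start: joints at [1.068, 0.434, 0.025, 1.573, -0.012, 1.134, -0.075], TCP at [0.243, -0.576, 0.227] pointing down, gripper open.
Joint ranges: [-2.62, 2.62], [-0.44, 2.09], [-1.27, 1.32], [0.08, 2.57], [-1.32, 4.46], [0.12, 2], [-2.74, 2.74]. Speed limits (rad/s): [2.22, 2.22, 3.01, 3.01, 3.14, 3.14, 3.14].

### API

Orientations are given as a rotation vector (axis times angle).
In Python, from cell import arm, get_image, camera_params, job gives the robot as it stands.
- The arm moves only by the tool send_rows, never from a script. Its argument "deltas" is a list of rows, each a list of 3 entries, a list of its own where there are three numbers: the shift along the world's x, y, z in m, then the turn, a rotation vector about the world's x, y, z in rad, then the finger opening in m, from 0 to 0.0918. In form: [[[tx, ty, tz], [ax, ay, az], gripper], ...]. A call has exactly 10 rows; each row shifts and turns the commanded pose from where the row before left it; what a row does not reach is not made up. A row lasts 1/10 s, in which the tool goes at most 50 mm and 8.59 degrees, less where a joint would pass 70% of its speed; a pose out of reach is approached as far as the arm can. A call with a gripper value outside its range is refused whole. The fingers move at their own pace and stop on an object; "force" is the grip in N (left out, the last holds). Time passes only in rows, so rows that do not move let the fingers close, or fill a call up. It gives the time, the measured TCP pose, the force and the opening at its end, in the units of the state.
- arm.observe(): the state, without advancing time (a new reading comes with each control period).
- get_image(name): name is "scene" or "top" or "wrist"; returns the picture (420x560x3 uint8, red, green, blue); there is no depth.
- camera_params(name): a dict with "fov_y" (degrees; the focal length in pixels is half the picture's height over the tangent of half this angle, whatever the lens; pixels are square), "cx", "cy" (the principal point, pixels), "distortion" ([k1, k2, p1, p2, k3] as OpenCV has them; the pictures are not rectified), "rvec" (rotation vector, rad) and "tvec" (3), from world to camera coordinates, as OpenCV has them. Camera axes: x right, y down, z forward; pixel columns grow to the right and rows downward; lengths in m; the calibration is good to about 2 mm. A picture is of the moment at which its call begins: read the wrist's pose just before it. camera_params takes no time and is no camera call; for the wrist camera it gives the pose at the moment of the call.
- job.sign_off(): hands the job in, once; it reports no verdict.
The state is a dict: "clock": time; "joints": joint angles; "dq": joint speeds; "joint_efforts": joint torques, N m; "position": TCP position; "ee_rot": TCP orientation; "force": force on the tool from outside, world axes, zero at the start; "ft_torque": the same for the moment, N m; "width": opening from 0.0 (shut) to 1.0 (fully open).
Only numpy, scipy, OpenCV 4.12 (cv2) and the standard library are available. Lean on these libraries where they do the work, as an engineer would, in place of code of your own. Each camera call takes 0.05 s, during which the arm holds its last target. There are 200 camera calls.

## Working session

There is one attempt and no reset: what is moved stays moved. The work goes in short steps, Python scripts to look and compute and a tool call to move; the robot and the scene stay as the last step left them, time stands still between calls to the robot, and variables do not carry over. Pictures are saved under pics/ and viewed, on a budget of 10 in all, crops included, one or two more only if the job needs it, and the job is handed in when it is done.

Besides the shell and the picture viewer there is one more tool, called after "Request:" in YAML: its name, and indented under it one key for each argument. send_rows: Moves the arm, as the interface text tells. Its arguments: {"type":"object","properties":{"deltas":{"type":"array","items":{"type":"array"}},"force":{"type":"number"}},"required":["deltas"]}

```bash
mkdir -p pics; ls; cat > h.py <<'E'
import numpy as np, cv2
from cell import arm, get_image, camera_params, job
def cam(n):
    p=camera_params(n); f=210/np.tan(np.radians(p["fov_y"])/2)
    K=np.array([[f,0,p["cx"]],[0,f,p["cy"]],[0,0,1.]]); R=cv2.Rodrigues(np.array(p["rvec"],float))[0]
    return K,np.array(p["distortion"],float),R,np.array(p["tvec"],float)
def ray(c,uv):
    K,D,R,t=c; q=cv2.undistortPoints(np.array(uv,float).reshape(-1,1,2),K,D)[:,0]
    d=np.c_[q,np.ones(len(q))]@R; return -R.T@t,d
def onz(c,uv,z):
    o,d=ray(c,uv); return o+d*((z-o[2])/d[:,2])[:,None]
def proj(c,P):
    K,D,R,t=c; return cv2.projectPoints(np.array(P,float).reshape(-1,1,3),cv2.Rodrigues(R)[0],t,K,D)[0][:,0]
def save(n,fn,crop=None,s=1):
    c=cam(n); im=get_image(n); np.save(f"pics/{fn}.npy",im); np.savez(f"pics/{fn}_c.npz",*c)
    show(im,fn,crop,s); return c,im
def show(im,fn,crop=None,s=1):
    if crop: im=im[crop[1]:crop[3],crop[0]:crop[2]]
    cv2.imwrite(f"pics/{fn}.png",cv2.resize(im[:,:,::-1],None,fx=s,fy=s,interpolation=cv2.INTER_CUBIC))
def load(fn):
    z=np.load(f"pics/{fn}_c.npz"); return [z[k] for k in z.files],np.load(f"pics/{fn}.npy")
E
python3 - <<'E'
from h import *
for n in("scene","top"):
    c,im=save(n,n+"0",s=1.4); print(n,-c[2].T@c[3],c[2][2])
print(arm.observe(),arm.hold_point_z)
E
```

```text
pics
scene [-0.44290514  0.53554856  0.71370037] [ 0.76439778 -0.41482138 -0.49357802]
top [ 0.41685992 -0.00556173  1.48992193] [ 0.09548134 -0.01301585 -0.99534612]
{'clock': 0.1, 'joints': array([ 1.06841115,  0.43510951,  0.02500889,  1.57396346, -0.01161221,
        1.1340067 , -0.07510219]), 'dq': array([ 0.00013497, -0.00239308, -0.00115199, -0.00207519,  0.00027134,
        0.00038698, -0.00187606]), 'joint_efforts': array([ 3.34558077e-03, -6.69126105e+01,  9.87843834e-01, -3.15144324e+01,
       -6.06135651e-02,  3.74386681e-02,  1.52936752e-05]), 'position': array([ 0.24303063, -0.57533968,  0.22606756]), 'ee_rot': array([-3.07781205e+00, -6.23385636e-01,  6.09973373e-04]), 'force': array([0.53352024, 0.80587388, 0.33172993]), 'ft_torque': array([ 0.02039462, -0.00492855,  0.02654583]), 'width': 0.9977429297174675} -0.0188
```

View pics/top0.png

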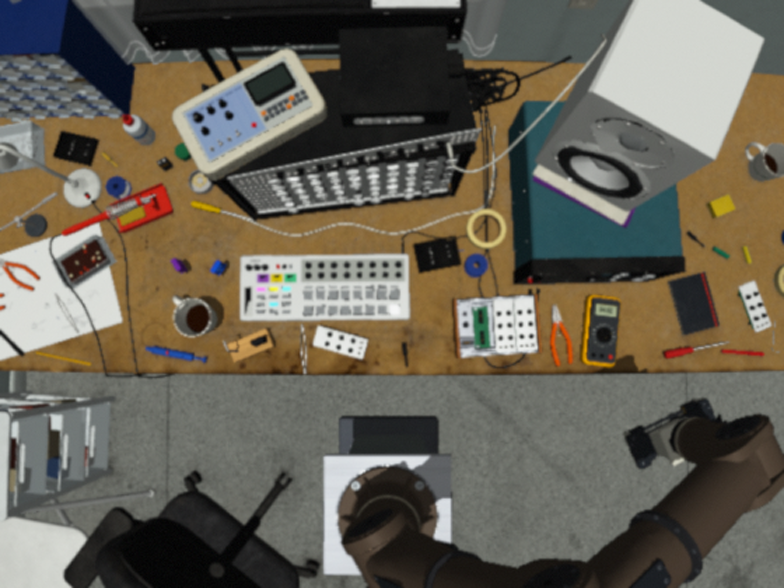

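View pics/scene0.png

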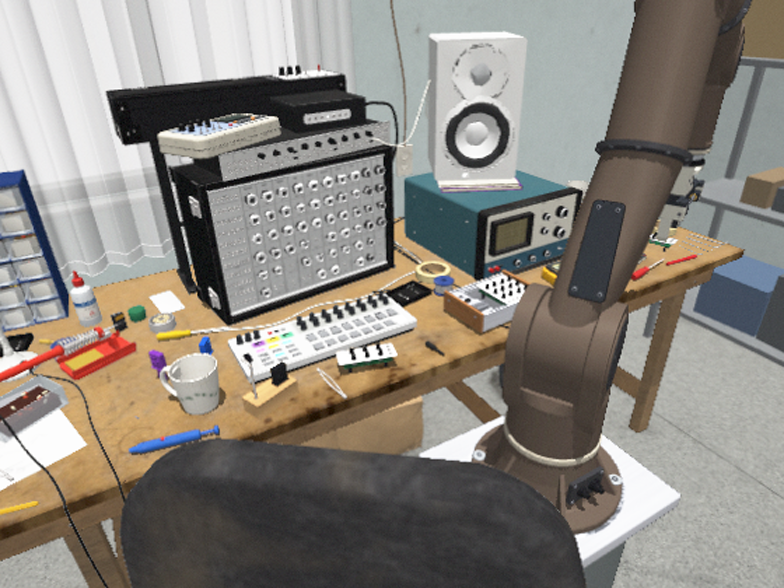

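The top view shows, in 1.4x pixels:
- The tool block with the black blade is at (247,345), with the hex key at its left end. The loose module is at (340,343), in front of the sequencer.
- The case is at (497,326), with its strip at the left, then the empty green bay at (483,326), then two fitted modules.
- Blade candidates: black handle (262,341), blue (218,267), purple (178,266). I choose the black one in the tool block.
- Module candidates: (340,343) and the one at the far right (755,306). I choose the first.

```bash
python3 - <<'E'
from h import *
c,im=load("top0"); print(c[0][0,0])
for n,p,z in [("block",(247,345),.034),("bladetop",(262,341),.074),("mod",(340,343),.033),("case",(497,326),.052),("bay",(483,326),.03),("strip",(463,326),.05),("edge",(400,373),0)]:
    print(n,onz(c,np.array(p)/1.4,z).round(3))
a=cv2.resize(im[220:280,145:285],None,fx=5.6,fy=5.6,interpolation=cv2.INTER_CUBIC); 
b=cv2.resize(im[200:260,310:395],None,fx=4,fy=4,interpolation=cv2.INTER_CUBIC)
cs,i2=load("scene0"); d=cv2.resize(i2[235:300,165:300],None,fx=3.3,fy=3.3,interpolation=cv2.INTER_CUBIC)
o=np.zeros((580,790,3),np.uint8); o[:336,:784]=a; o[338:578,:340]=b; o[338:338+d.shape[0],344:344+d.shape[1]]=d[:,:790-344]
show(o,"crop1")
E
```

```text
422.0202723800863
block [[0.422 0.348 0.034]]
bladetop [[0.432 0.302 0.074]]
mod [[0.428 0.118 0.033]]
case [[ 0.469 -0.267  0.052]]
bay [[ 0.47  -0.236  0.03 ]]
strip [[ 0.469 -0.183  0.05 ]]
edge [[ 0.353 -0.03   0.   ]]
```

View pics/crop1.png

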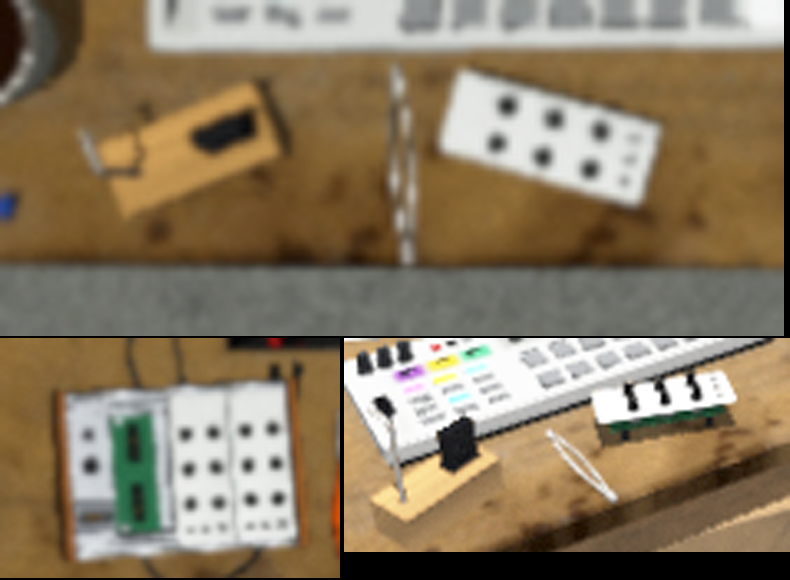

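```bash
python3 - <<'E'
from h import *
c=cam("wrist"); s=arm.observe(); R=cv2.Rodrigues(s["ee_rot"])[0]
print("cam in tool",R.T@(-c[2].T@c[3]-s["position"]),"axes in tool\n",(c[2]@R).round(3), c[0][0,0])
E
```

```text
cam in tool [ 0.06795872  0.00053983 -0.15747756] axes in tool
 [[ 0.001  1.    -0.   ]
 [-0.969  0.001 -0.246]
 [-0.246  0.     0.969]] 324.64114004289866
```

Request:
send_rows:
  deltas:
    - [[0.016,0.032,0.01],[0,0,0.07],0.09]
    - [[0.016,0.032,0.01],[0,0,0.07],0.09]
    - [[0.016,0.032,0.01],[0,0,0.07],0.09]
    - [[0.016,0.032,0.01],[0,0,0.07],0.09]
    - [[0.016,0.032,0.01],[0,0,0.07],0.09]
    - [[0.016,0.032,0.01],[0,0,0.07],0.09]
    - [[0.016,0.032,0.01],[0,0,0.07],0.09]
    - [[0.016,0.032,0.01],[0,0,0.07],0.09]
    - [[0.016,0.032,0.01],[0,0,0.07],0.09]
    - [[0.016,0.032,0.01],[0,0,0.07],0.09]

```text
clock: 1.1
position: [0.4034, -0.2543, 0.327]
ee_rot: [-2.676, -1.645, 0.001]
force: [0.2, -0.6, 0.6]
width: 0.98
```

```bash
python3 - <<'E'
from h import *
save("wrist","w1",s=1.4)
E
```

```text
(no output)
```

View pics/w1.png

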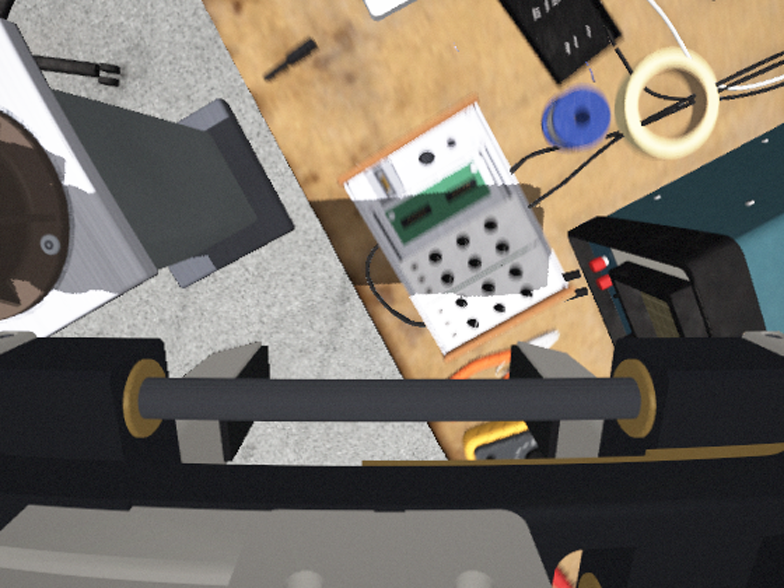

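The wrist view shows the case at 1.4x: strip at the upper left, with the isolator block near (384,184). The green bay is at (438,205) and the two fitted modules lie below it. I'll zoom in on the case.

```bash
python3 - <<'E'
from h import *
c,im=load("w1")
show(im,"crop2",(235,60,415,260),3)
E
```

```text
(no output)
```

View pics/crop2.png

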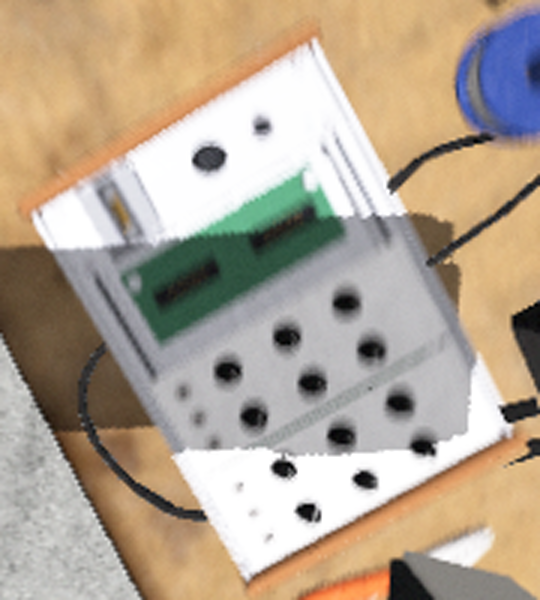

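```bash
python3 - <<'E'
from h import *
c,im=load("w1"); f=lambda p,z:onz(c,np.array(p)/3+[235,60],z)[:,:2]
print("cam",-c[2].T@c[3])
k=f([(228,370),(287,336),(346,301),(254,417),(312,382),(371,350),(284,468),(341,436),(400,403),(309,512),(365,480),(423,446)],.064); print(k.round(4))
print("cheek FL RL FR RR",f([(22,213),(318,25),(250,592),(520,440)],.062).round(4))
print("white FL RL FR RR",f([(38,215),(322,40),(250,578),(508,435)],.052).round(4))
print("slot",f([(120,212)],.062).round(4))
r=k.reshape(4,3,2)
for a in r: d=a[2]-a[0]; print(np.degrees(np.arctan2(d[1],d[0])), np.hypot(*d))
for i in range(3): d=r[0,i]-r[3,i]; print(np.degrees(np.arctan2(d[1],d[0]))-90,np.hypot(*d))
E
```

```text
cam [ 0.43521666 -0.19505528  0.48445909]
[[ 0.4456 -0.2717]
 [ 0.4748 -0.2698]
 [ 0.5039 -0.2675]
 [ 0.4469 -0.2957]
 [ 0.4762 -0.293 ]
 [ 0.5051 -0.2917]
 [ 0.4491 -0.3228]
 [ 0.4779 -0.3209]
 [ 0.5073 -0.3191]
 [ 0.4507 -0.3466]
 [ 0.4794 -0.3444]
 [ 0.509  -0.3417]]
cheek FL RL FR RR [[ 0.3968 -0.1724]
 [ 0.5402 -0.16  ]
 [ 0.4104 -0.3704]
 [ 0.5502 -0.3599]]
white FL RL FR RR [[ 0.4017 -0.1758]
 [ 0.5417 -0.1654]
 [ 0.4128 -0.3681]
 [ 0.5487 -0.359 ]]
slot [[ 0.4339 -0.1908]]
4.123691671344763 0.05845420533176559
3.8883455274329206 0.05837041183231254
3.662745271584056 0.05837948962276095
4.803799659172627 0.05853969802311381
3.8979037355459383 0.0751023624428977
3.5454758085155476 0.07471775063521881
3.958450986992034 0.07440723159567655
```

Request:
send_rows:
  deltas:
    - [[0.002,0.042,0.001],[0,0,0.078],0.09]
    - [[0.002,0.042,0.001],[0,0,0.078],0.09]
    - [[0.002,0.042,0.001],[0,0,0.078],0.09]
    - [[0.002,0.042,0.001],[0,0,0.078],0.09]
    - [[0.002,0.042,0.001],[0,0,0.078],0.09]
    - [[0.002,0.042,0.001],[0,0,0.078],0.09]
    - [[0.002,0.042,0.001],[0,0,0.078],0.09]
    - [[0.002,0.042,0.001],[0,0,0.078],0.09]
    - [[0.002,0.042,0.001],[0,0,0.078],0.09]
    - [[0.0,0.042,0.001],[0,0,0.078],0.09]

```text
clock: 2.15
position: [0.4211, 0.1656, 0.3366]
ee_rot: [1.85, 2.539, -0.0]
force: [1.2, 0.8, 0.9]
width: 0.979
```

```bash
python3 - <<'E'
from h import *
save("wrist","w2",s=1.4)
s=arm.observe();print(s["position"],s["ee_rot"],s["joints"].round(2))
E
```

```text
[0.41984586 0.17285441 0.33717924] [-1.83389428 -2.54817009 -0.00610406] [ 0.16  0.14 -0.75  1.74  0.1   1.3  -0.28]
```

View pics/w2.png

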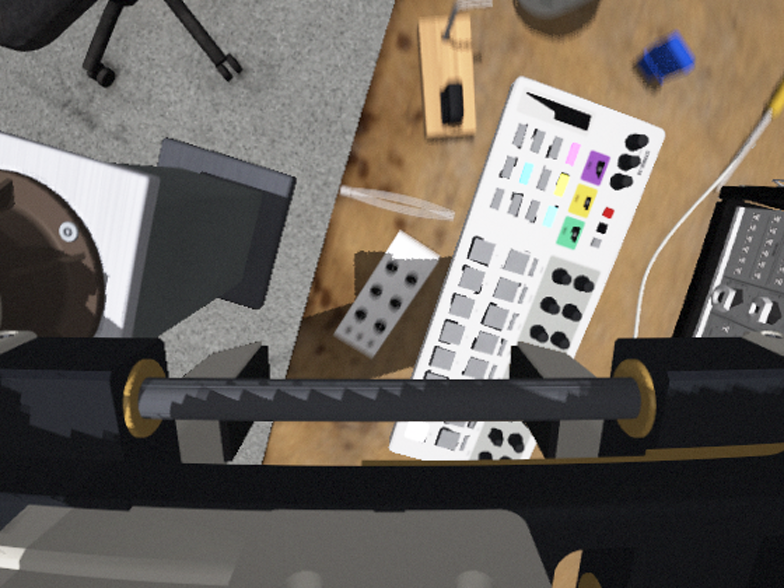

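The wrist view at 1.4x shows the block at (448,75) with the black handle at (452,103), the hex key at its upper end, and the module at (388,295) with its jacks at the lower end (352,345). Blue is a look-alike.

```bash
python3 - <<'E'
from h import *
c,im=load("w2"); f=lambda p,z:onz(c,np.array(p)/1.4,z)[:,:2]
print("cam",-c[2].T@c[3])
m=f([(402,231),(439,258),(374,357),(336,335)],.033); print("mod",m.round(4),m.mean(0),[np.hypot(*(m[i]-m[i-1])) for i in range(4)])
x=(m[0]+m[1]-m[2]-m[3]); print("mod yaw",np.degrees(np.arctan2(x[1],x[0])))
b=f([(419,17),(470,14),(475,134),(426,138)],.034); print("block",b.round(4),b.mean(0),[np.hypot(*(b[i]-b[i-1])) for i in range(4)])
y=(b[0]+b[1]-b[2]-b[3]); a=np.arctan2(y[1],y[0])-np.pi/2; print("block yaw",np.degrees(a), "blade exp",b.mean(0)-.028*y/np.hypot(*y))
k=((im.max(2)<60)*255).astype(np.uint8); k[:55]=0;k[92:]=0;k[:,:308]=0;k[:,336:]=0
n,l,st,ce=cv2.connectedComponentsWithStats(k); i=1+st[1:,4].argmax(); print(st[i],ce[i],cv2.minAreaRect(np.argwhere(l==i)[:,::-1].astype(np.float32)))
print("handle",f(ce[i]*1.4,.064))
print("seq edge",f([(516,78),(389,452)],.03))
E
```

```text
cam [0.40269018 0.22873318 0.49415109]
mod [[0.4296 0.1909]
 [0.4743 0.1764]
 [0.4432 0.053 ]
 [0.3971 0.0644]] [0.43602629 0.12117544] [np.float64(0.13055140315550426), np.float64(0.04695821667598339), np.float64(0.12726850691304922), np.float64(0.04754932967454475)]
mod yaw 75.7238087749644
block [[0.3824 0.385 ]
 [0.4266 0.4027]
 [0.4674 0.3019]
 [0.4235 0.2834]] [0.42499133 0.34325634] [np.float64(0.10956690562064018), np.float64(0.04754728652938394), np.float64(0.1087461701566813), np.float64(0.04761796556879112)]
block yaw 22.044460889222446 blade exp [0.43550045 0.31730334]
[315  60  16  29 391] [322.57289003  74.4168798 ] ((322.5, 74.0), (28.0, 15.0), 90.0)
handle [[0.43454713 0.31470195]]
seq edge [[ 0.48793518  0.3642229 ]
 [ 0.49530485 -0.05563752]]
```

Request:
send_rows:
  deltas:
    - [[0.002,0.018,-0.021],[0,0,0.009],0.06]
    - [[0.002,0.018,-0.021],[0,0,0.009],0.06]
    - [[0.002,0.018,-0.021],[0,0,0.009],0.06]
    - [[0.002,0.018,-0.021],[0,0,0.009],0.06]
    - [[0.002,0.018,-0.021],[0,0,0.009],0.06]
    - [[0.002,0.018,-0.021],[0,0,0.009],0.06]
    - [[0.002,0.018,-0.021],[0,0,0.009],0.06]
    - [[0.001,0.016,-0.02],[0,0,0.007],0.06]
    - [[0,0,0],[0,0,0],0.06]
    - [[0,0,0],[0,0,0],0.06]

```text
clock: 3.2
position: [0.436, 0.3057, 0.1695]
ee_rot: [-1.763, -2.6, 0.002]
force: [-0.2, -0.2, 0.2]
width: 0.656
```

```bash
python3 - <<'E'
from h import *
save("wrist","w3",(100,20,500,320),2)
s=arm.observe();print(s["position"],s["ee_rot"],s["joints"].round(2))
c,im=load("w3");print(proj(c,[[.4345,.315,.074]]))
E
```

```text
[0.43645033 0.30558852 0.17010725] [ 1.76400637e+00  2.59931627e+00 -5.91777183e-04] [-0.17  0.45 -0.73  1.83  0.35  1.   -0.67]
[[277.7244598  205.49799867]]
```

View pics/w3.png

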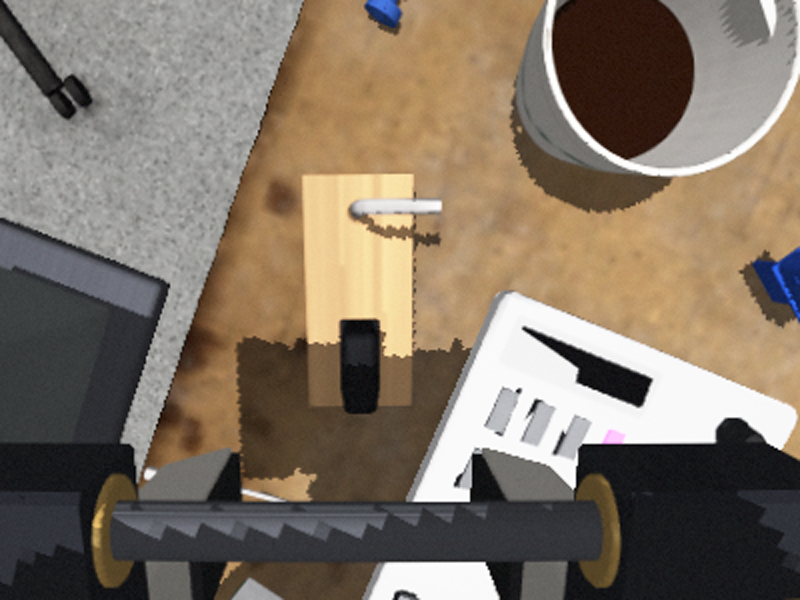

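The close view shows the handle's top and side at crop (360,320–412). The wooden block is square to the image, and the hex key is at (395,207).

```bash
python3 - <<'E'
from h import *
c,im=load("w3"); f=lambda p,z:onz(c,np.array(p)/2+[100,20],z)[:,:2]
s=cv2.Rodrigues(np.array([1.76400637,2.59931627,-.0006]))[0]; tx,ty=s[:2,0],s[:2,1]; print("tool x,y",tx,ty)
lo=f([(361,412)],.074)[0]; print("from lower edge",lo+.017*tx)
for z in(.034,.074): print("upper edge",z,f([(360,320)],z)[0]-.017*tx)
print("sides", f([(341,370),(380,370)],.074))
b=f([(303,176),(413,174),(411,406),(309,406)],.034); print(b.mean(0),[np.hypot(*(b[i]-b[i-1])) for i in range(4)])
for d in (b[0]-b[3],b[1]-b[2]): print(np.degrees(np.arctan2(d[1],d[0]))-90)
print("blade exp",b.mean(0)-.028*tx, "tool yaw",np.degrees(np.arctan2(tx[1],tx[0]))-90)
E
```

```text
tool x,y [-0.36934194  0.92929348] [0.92929357 0.36934189]
from lower edge [0.4366256  0.31581495]
upper edge 0.034 [0.43722069 0.31367113]
upper edge 0.074 [0.43484985 0.31886344]
sides [[0.42899591 0.31324146]
 [0.44344513 0.31900989]]
[0.42629808 0.3398979 ] [np.float64(0.10338516181004599), np.float64(0.04763797386198233), np.float64(0.10423285541398386), np.float64(0.04781558641568391)]
22.282268579304613
22.37978452044598
blade exp [0.43663965 0.31387769] tool yaw 21.675040481894726
```

Request:
send_rows:
  deltas:
    - [[0,0.009,-0.01],[0,0,0.011],0.05]
    - [[0,0,-0.025],[0,0,0],0.05]
    - [[0,0,-0.028],[0,0,0],0.05]
    - [[0,0,-0.028],[0,0,0],0.05]
    - [[0,0,-0.025],[0,0,0],0.05]
    - [[0,0,-0.013],[0,0,0],0.05]
    - [[0,0,0],[0,0,0],0.04]
    - [[0,0,0],[0,0,0],0.0]
    - [[0,0,0],[0,0,0],0.0]
    - [[0,0,0],[0,0,0],0.0]
  force: 30

```text
clock: 4.25
position: [0.4369, 0.3158, 0.0419]
ee_rot: [1.749, 2.609, 0.003]
force: [-0.2, 0.0, 0.4]
width: 0.242
```

Request:
send_rows:
  deltas:
    - [[0,0,0],[0,0,0],0]
    - [[0,0,0],[0,0,0],0]
    - [[0,0,0],[0,0,0],0]
    - [[0,0,0.01],[0,0,0],0]
    - [[0,0,0.02],[0,0,0],0]
    - [[0,0,0.02],[0,0,0],0]
    - [[0,0,0.03],[0,0,0],0]
    - [[0,0,0.03],[0,0,0],0]
    - [[0,0,0.03],[0,0,0],0]
    - [[0,0,0.03],[0,0,0],0]

```text
clock: 5.25
position: [0.4363, 0.3153, 0.2129]
ee_rot: [1.749, 2.61, 0.002]
force: [1.2, 0.4, -1.1]
width: 0.152
```

Request:
send_rows:
  deltas:
    - [[0,-0.046,-0.004],[0,0,-0.032],0]
    - [[0,-0.046,-0.004],[0,0,-0.032],0]
    - [[0,-0.046,-0.004],[0,0,-0.032],0]
    - [[0,-0.046,-0.004],[0,0,-0.032],0]
    - [[0,-0.046,-0.004],[0,0,-0.032],0]
    - [[0,-0.046,-0.004],[0,0,-0.032],0]
    - [[0,-0.046,-0.004],[0,0,-0.032],0]
    - [[0,-0.046,-0.004],[0,0,-0.032],0]
    - [[0,-0.046,-0.004],[0,0,-0.032],0]
    - [[-0.002,-0.046,-0.004],[0,0,-0.032],0]

```text
clock: 6.25
position: [0.4346, -0.1467, 0.1717]
ee_rot: [2.142, 2.295, 0.001]
force: [0.7, 1.0, 0.4]
width: 0.15
```

Request:
send_rows:
  deltas:
    - [[0,-0.026,-0.004],[0,0,0],0]
    - [[0,-0.02,-0.004],[0,0,0],0]
    - [[0,0,-0.004],[0,0,0],0]
    - [[0,0,0],[0,0,0],0]
    - [[0,0,0],[0,0,0],0]
    - [[0,0,0],[0,0,0],0]
    - [[0,0,0],[0,0,0],0]
    - [[0,0,0],[0,0,0],0]
    - [[0,0,0],[0,0,0],0]
    - [[0,0,0],[0,0,0],0]

```text
clock: 7.25
position: [0.4343, -0.1906, 0.1588]
ee_rot: [2.142, 2.298, 0.0]
force: [-0.3, 0.2, -1.0]
width: 0.149
```

```bash
python3 - <<'E'
from h import *
c,im=save("wrist","w4",(140,60,400,260),3)
s=arm.observe();print(s["position"],s["ee_rot"],s["width"],s["force"])
R=cv2.Rodrigues(s["ee_rot"])[0];print("toolx yaw-90",np.degrees(np.arctan2(R[1,0],R[0,0]))-90, R[:,2])
tip=s["position"]+R@[0,0,.037]; print("tip",tip,proj(c,[tip,tip+.012*R[:,0],tip-.012*R[:,0],[.4339,-.1908,.062]]))
E
```

```text
[ 0.43426175 -0.19069079  0.15875226] [2.14235797e+00 2.29778784e+00 2.38358185e-05] 0.1546545839442737 [ 0.47116819  0.2511412  -0.948797  ]
toolx yaw-90 4.009706407412992 [ 1.94010082e-05  2.65809243e-06 -1.00000000e+00]
tip [ 0.43426247 -0.19069069  0.12175226] [[274.21455957 240.99337517]
 [274.17670895 222.68548579]
 [274.25296039 258.74183513]
 [274.42170183 217.23072692]]
```

View pics/w4.png

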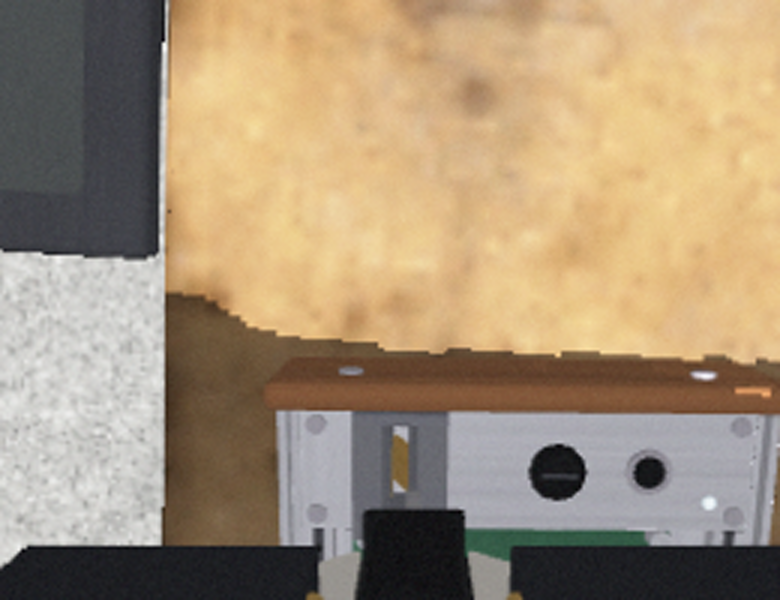

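The slot is at crop (400,~460), left of the knobs. Its lower part is hidden by the held blade, and the leaf shows brass. I'll read pixel profiles rather than use another picture.

```bash
python3 - <<'E'
from h import *
c,im=load("w4"); g=im.astype(int)
print("cols 255-292, rows 204,208,212,216,220")
for r in (200,204,208,212,216,220,224,228): print(r,g[r,256:292].mean(1).astype(int))
print("col 268-279, rows 193-235"); 
for x in (266,269,271,273,275,278,281): print(x,g[193:236,x].mean(1).astype(int))
E
```

```text
cols 255-292, rows 204,208,212,216,220
200 [178 128 107 109 109 108 109 109 107 106 110 106 104 111 109 110 107 111
 107 106 109 109 110 110 110 110 110 109 108 109 110 107 107 136 173 176]
204 [178 127 108 110 107 109 106 106 108 109 108  94  87  87  87 148 180 181
 182 179 110  88  83 104 106 110 108 108 108 105 105 107 107 153 173 176]
208 [177 128 109 107 109 106 107 107 109 107 107  95  89  88  86  93  94  91
  93  88  88  87  89 102 107 111 110 105 106 108 106 105 107 151 173 176]
212 [180 125 107 112 109 107 110 108 108 104 105  92  89  88  90  91  89  88
  92  91  93  88  85 102 106 106 108 109 105 104 107 110 110 147 170 171]
216 [177 124 104 108 109 110 111 107 107 110 109  94  89  84  90  95  89  90
  91  91  86  87  86 104 109 107 105 108 111 106 111 107 106 152 170 173]
220 [176 124 104 106 108 105 110 106 105 106 108  92  88  85  94 149 109  90
  88  91  88  87  87 104 109 106 106 106 107 112 102 107 107 163 174 171]
224 [175 123 109 109 105 108 107 104 106 107 106  94  89  91  94 102 107 107
 105 104 106 108 108 106 104 105 107 107 107 104 109 108 105 159 166 165]
228 
[... 732 characters left out ...]
3  77 100 107 111  98 164 184 181 154  91  89  91  94  91
  90  88  87  90  93  90  93  89  91  90 109 165 181 107  81  86  80  86
  65  23  19  18  16  19  21]
275 [ 91  88  84  81  79 102 110 106 100 155 178 179 179 171 128  88  93  93
  94  91  89  88  91  91  92  91  94  91  92  93 112 104  98 100  99 102
  76  21  20  17  16  18  23]
278 [ 91  87  84  82  76  99 105 110 113  86  87  83  86  87  84  89  89  89
  91  85  87  88  87  86  90  88  90  87  91  89  97 108 108 111 111 109
  85  20  18  17  17  16  18]
281 [ 89  85  82  82  79  96 107 110 108 105 108 110 108 108 108 111 108 105
 105 106 109 106 106 107 103 108 107 106 109 109 108 105 107 108 107 104
  78  17  20  17  20  16  21]
```

```bash
python3 - <<'E'
from h import *
c,im=load("w4"); show(np.clip((im.astype(int)-60)*2.5,0,255).astype(np.uint8),"crop4",(245,190,305,240),12)
E
```

```text
(no output)
```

View pics/crop4.png

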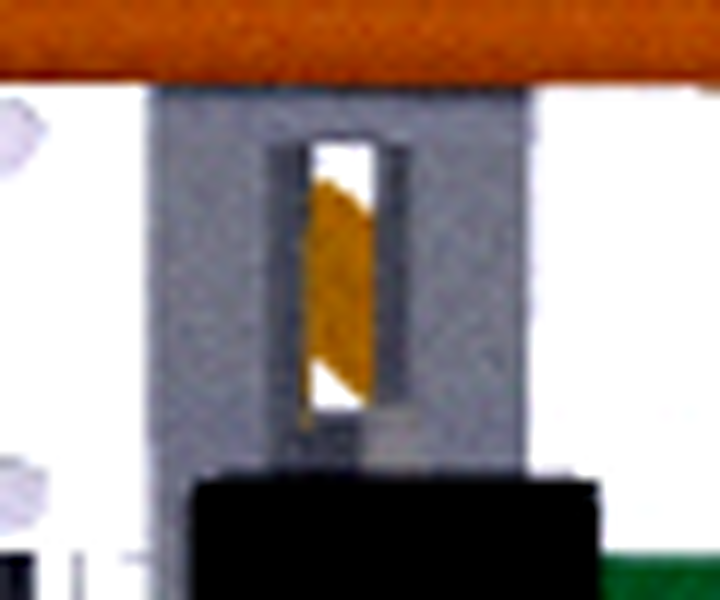

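The enlarged crop shows the blade tip's end face at image cols 275.2–280.7, with its lower edge at row 223.7. The slot mouth spans cols 267–278.9 with its far edge at row 201.9. I'll work from the difference between the two, which cancels the camera offset.

```bash
python3 - <<'E'
from h import *
c,im=load("w4"); a=np.radians(4); X=np.array([np.cos(a),np.sin(a)]);Y=np.array([-X[1],X[0]])
t=np.array([.43426,-.19069])
s=onz(c,[(272.9,201.9)],.062)[0,:2]-.01475*Y; b=onz(c,[(277.9,223.7)],.1218)[0,:2]-.012*Y
blk=onz(c,[(257,210),(289,210)],.062)[:,:2]; print("block width",np.hypot(*(blk[1]-blk[0])), "slot",s,"blade",b)
print("off blade-tool in X,Y",(b-t)@X,(b-t)@Y," move X,Y",(s-b)@X,(s-b)@Y,"move world",s-b)
# strip edges, left cheek inner edge at row 196(z.052?), green
E
```

```text
block width 0.025763126845556216 slot [ 0.4328498  -0.19295517] blade [ 0.4366159  -0.19116841]
off blade-tool in X,Y 0.002316785403627086 -0.0006415813243966304  move X,Y -0.0038815645899384125 -0.001519703107906703 move world [-0.0037661  -0.00178677]
```

Request:
send_rows:
  deltas:
    - [[-0.002,-0.001,-0.004],[0,0,0],0]
    - [[-0.002,-0.001,-0.008],[0,0,0],0]
    - [[0,0,-0.012],[0,0,0],0]
    - [[0,0,-0.012],[0,0,0],0]
    - [[0,0,-0.01],[0,0,0],0]
    - [[0,0,-0.006],[0,0,0],0]
    - [[0,0,-0.002],[0,0,0],0]
    - [[0,0,0],[0,0,0],0]
    - [[0,0,0],[0,0,0],0]
    - [[0,0,0],[0,0,0],0]

```text
clock: 8.3
position: [0.4306, -0.1928, 0.1051]
ee_rot: [2.142, 2.297, 0.001]
force: [0.4, -0.4, -0.2]
width: 0.153
```

```bash
python3 - <<'E'
from h import *
c,im=save("wrist","w5"); s=arm.observe();print(s["position"],s["force"])
tip=s["position"]-[0,0,.037];a=np.radians(4);Y=np.array([-np.sin(a),np.cos(a),0]);print(proj(c,[tip,tip+.012*Y,[.4305,-.1931,.062],[.4305,-.1931,.062]+.01475*Y]))
show(np.clip((im.astype(int)-50)*2.2,0,255).astype(np.uint8),"crop5",(225,165,325,240),8)
E
```

```text
[ 0.43055128 -0.19283331  0.10513547] [-0.48616657  0.0873079  -0.89197738]
[[274.16738171 240.90283905]
 [274.12805898 222.59239859]
 [274.14019019 238.23395554]
 [274.093134   216.25342524]]
```

View pics/crop5.png

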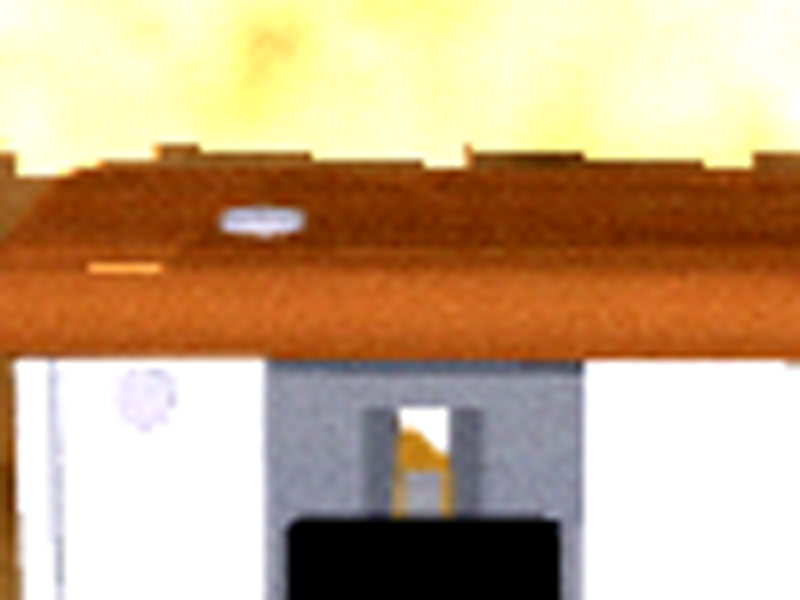

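The tip is centred over the slot in x to about 0.2 mm, and is about 0.5 mm low in y. Pushing in.

Request:
send_rows:
  deltas:
    - [[0,0.0005,-0.002],[0,0,0],0]
    - [[0,0,-0.004],[0,0,0],0]
    - [[0,0,-0.004],[0,0,0],0]
    - [[0,0,-0.004],[0,0,0],0]
    - [[0,0,-0.004],[0,0,0],0]
    - [[0,0,-0.004],[0,0,0],0]
    - [[0,0,-0.004],[0,0,0],0]
    - [[0,0,-0.004],[0,0,0],0]
    - [[0,0,0],[0,0,0],0]
    - [[0,0,0],[0,0,0],0]
  force: 40

```text
clock: 9.35
position: [0.4299, -0.1921, 0.0745]
ee_rot: [-2.142, -2.297, 0.0]
force: [-1.5, 0.2, -1.7]
width: 0.149
```

Request:
send_rows:
  deltas:
    - [[0,0,-0.002],[0,0,0],0]
    - [[0,0,-0.002],[0,0,0],0]
    - [[0,0,-0.001],[0,0,0],0]
    - [[0,0,-0.001],[0,0,0],0]
    - [[0,0,-0.001],[0,0,0],0]
    - [[0,0,-0.001],[0,0,0],0]
    - [[0,0,0],[0,0,0],0]
    - [[0,0,0],[0,0,0],0]
    - [[0,0,0],[0,0,0],0]
    - [[0,0,0],[0,0,0],0]

```text
clock: 10.35
position: [0.4301, -0.1923, 0.0691]
ee_rot: [2.141, 2.297, -0.002]
force: [-14.5, 3.5, 43.2]
width: 0.148
```

Request:
send_rows:
  deltas:
    - [[0,0,0],[0,0,0],0.04]
    - [[0,0,0],[0,0,0],0.04]
    - [[0,0,0],[0,0,0],0.04]
    - [[0,0,0.002],[0,0,0],0.04]
    - [[0,0,0.01],[0,0,0],0.04]
    - [[0,0,0.02],[0,0,0],0.04]
    - [[0,0,0.025],[0,0,0],0.04]
    - [[0,0,0.025],[0,0,0],0.04]
    - [[0,0,0.025],[0,0,0],0.04]
    - [[0,0,0],[0,0,0],0.04]

```text
clock: 11.35
position: [0.4323, -0.1926, 0.1773]
ee_rot: [2.139, 2.294, 0.003]
force: [-0.4, -0.5, 0.5]
width: 0.433
```

```bash
python3 - <<'E'
from h import *
c,im=save("wrist","w6"); s=arm.observe();print(s["position"],s["force"],s["width"])
o=np.zeros((600,800,3),np.uint8); o[:]=cv2.resize(np.clip((im.astype(int)-20)*1.6,0,255).astype(np.uint8)[140:290,200:400],(800,600),interpolation=cv2.INTER_CUBIC)
c2,i2=save("scene","s6"); p=proj(c2,[[.4305,-.192,.08]])[0].astype(int);print(p)
d=cv2.resize(i2[p[1]-30:p[1]+30,p[0]-40:p[0]+40],(320,240),interpolation=cv2.INTER_CUBIC); o[:240,:320]=d
show(o,"crop6")
E
```

```text
[ 0.43139586 -0.19256123  0.17571233] [-0.30845828  0.46297908  0.02553708] 0.43536758651891
[342 212]
```

View pics/crop6.png

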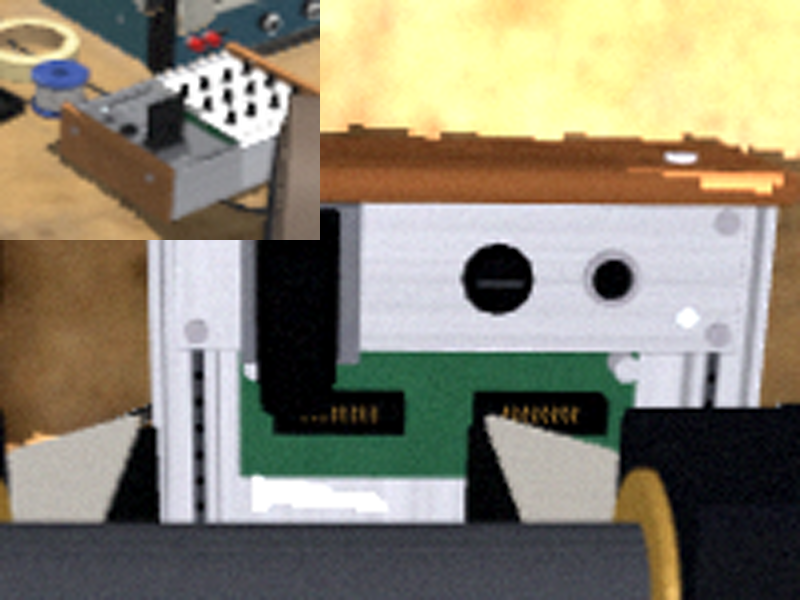

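The blade stands upright with its collar on the grey block. The same picture shows the strip's bay-side edge at out-row 350 and the case's front and rear edges at out-cols 150 and 777. Now I'll measure the bay from it.

```bash
python3 - <<'E'
from h import *
c,im=load("w6"); a=np.radians(4); X=np.array([np.cos(a),np.sin(a)]);Y=np.array([-X[1],X[0]])
q=lambda u,v,z:onz(c,[(200+u/4,140+v/4)],z)[0,:2]-.0023*X
F=q(150,280,.052);R_=q(777,280,.052)
E1=q(420,351,.052);E2=q(200,351,.052);E3=q(700,351,.052)
D=E3-E2;print("strip edge yaw",np.degrees(np.arctan2(D[1],D[0])))
print("depth",(R_-F)@X,"mid X",(F+R_)@X/2,"strip edge Y",E1@Y,E2@Y,E3@Y)
bx,by=(F+R_)@X/2,E1@Y-.026; print("bay world",bx*X+by*Y)
inner=q(420,204,.052); print("strip/cheek edge Y",inner@Y)
b=np.array([.4301,-.1923]); print("blade X,Y",b@X,b@Y, "minus bay",b@X-bx,b@Y-by)
h=[q(u,v,.102) for u,v in ((262,380),(337,380),(300,412))]; print("handle top x edges",[p@X for p in h],"-y edge",h[2]@Y)
w,_=load("w1"); 
g=lambda p:onz(w,np.array(p)/3+[235,60],.064)[:,:2].mean(0)
A=g([(228,370),(287,336),(346,301),(254,417),(312,382),(371,350)])-.0023*np.array([.89,-.45]); print("w1 knobs A: bay by",A@Y+.052)
E
```

```text
strip edge yaw 3.8987170537845928
depth 0.14170984638194523 mid X 0.4532862058879744 strip edge Y -0.24009204841294998 -0.24003799045583482 -0.240240135769195
bay world [ 0.47074367 -0.23382421]
strip/cheek edge Y -0.20623778850395783
blade X,Y 0.41563812811575507 -0.22183382622231249 minus bay -0.037648077772219346 0.04425822219063749
handle top x edges [np.float64(0.40894543202215317), np.float64(0.4230456403142859), np.float64(0.41608023769688784)] -y edge -0.23717527239319847
w1 knobs A: bay by -0.26086169632562217
```

Request:
send_rows:
  deltas:
    - [[0,0.036,0.003],[0,0,-0.04],0.064]
    - [[0,0.037,0.003],[0,0,-0.04],0.064]
    - [[0,0.037,0.003],[0,0,-0.04],0.064]
    - [[0,0.037,0.003],[0,0,-0.04],0.064]
    - [[0,0.037,0.003],[0,0,-0.04],0.064]
    - [[0,0.037,0.003],[0,0,-0.04],0.064]
    - [[0,0.037,0.003],[0,0,-0.04],0.064]
    - [[0,0.035,0.003],[0,0,-0.04],0.064]
    - [[0,0,0],[0,0,0],0.064]
    - [[0,0,0],[0,0,0],0.064]
  force: 20

```text
clock: 12.45
position: [0.4296, 0.1012, 0.197]
ee_rot: [-2.478, -1.93, 0.002]
force: [0.1, 1.0, -0.4]
width: 0.697
```

```bash
python3 - <<'E'
from h import *
c,im=save("wrist","w7"); s=arm.observe();print(s["position"],s["ee_rot"],s["width"]*.0918,s["dq"].round(3))
R=cv2.Rodrigues(s["ee_rot"])[0]; tx,ty=R[:2,0],R[:2,1]; print("toolx yaw",np.degrees(np.arctan2(tx[1],tx[0])))
lo,hi=im.min(2),im.max(2).astype(int)
p0=proj(c,[[.434,.1205,.033]])[0]; print(p0)
for th in(90,130,170):
    k=((lo>th)*255).astype(np.uint8); k=cv2.morphologyEx(k,cv2.MORPH_CLOSE,np.ones((9,9)))
    n,l,st,ce=cv2.connectedComponentsWithStats(k); i=l[int(p0[1]),int(p0[0])]
    if i==0: print(th,"none");continue
    r=cv2.minAreaRect(np.argwhere(l==i)[:,::-1].astype(np.float32)); bx=cv2.boxPoints(r); q=onz(c,bx,.033)[:,:2]
    q=q-.0023*ty
    print(th,st[i],bx.round(1).tolist(),"\n",q.round(4).tolist(),q.mean(0),[round(float(np.hypot(*(q[j]-q[j-1]))),4) for j in range(4)])
show(im,"w7",(100,20,500,320),2)
E
```

```text
[0.42971408 0.10018984 0.19699621] [-2.4800455  -1.9276591   0.00259993] 0.06370935350456702 [ 0.022 -0.003  0.013  0.003 -0.001  0.002 -0.002]
toolx yaw 75.71357477262045
[275.28876442 181.48460059]
90 [     0      0    560    270 103295] [[-0.0, 0.0], [559.0, 0.0], [559.0, 269.0], [0.0, 269.0]] 
 [[0.2162, 0.3626], [0.7448, 0.2301], [0.7245, -0.0543], [0.1002, 0.103]] [0.44642449 0.16032666] [0.2844, 0.545, 0.2851, 0.6438]
130 [ 251  118   53  127 5815] [[251.0, 118.0], [303.0, 118.0], [303.0, 244.0], [251.0, 244.0]] 
 [[0.4243, 0.1861], [0.4725, 0.174], [0.4437, 0.0502], [0.3909, 0.0635]] [0.43286779 0.11845942] [0.127, 0.0497, 0.127, 0.0544]
170 none
```

View pics/w7.png

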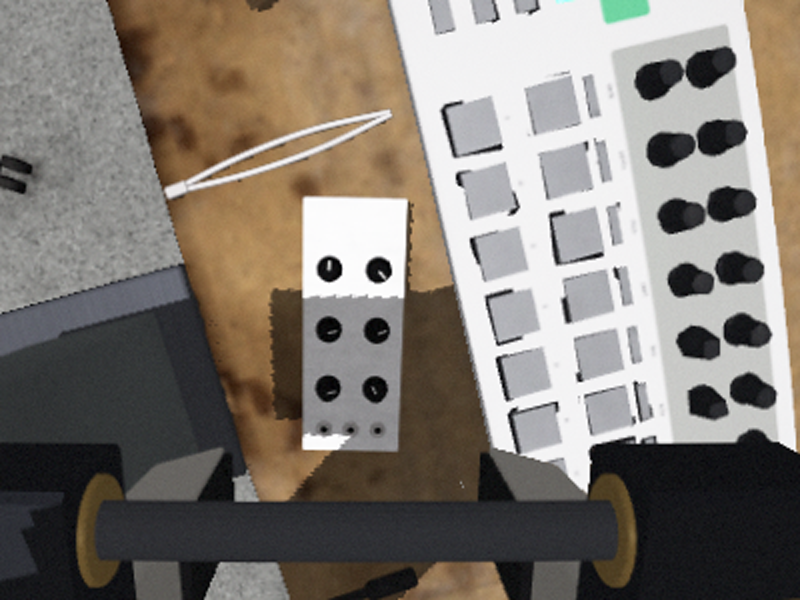

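The module is upright with knobs up, jacks at the lower end (350,430), and panel corners at crop (303,198), (408,199), (398,451), (303,451).

```bash
python3 - <<'E'
from h import *
c,im=load("w7"); a=np.radians(75.71); tx=np.array([np.cos(a),np.sin(a)]); ty=np.array([tx[1],-tx[0]])
f=lambda p,z:onz(c,np.array(p)/2+[100,20],z)[:,:2]-.0023*ty
q=f([(303,198),(408,199),(398,451),(303,451)],.033); print(q.round(4),[round(float(np.hypot(*(q[j]-q[j-1]))),4) for j in range(4)])
for d in(q[0]-q[3],q[1]-q[2]): print(np.degrees(np.arctan2(d[1],d[0])))
m=q.mean(0);t=np.array([.4297,.1002]); print("mod",m,"delta",m-t,"along tool",(m-t)@tx,(m-t)@ty)
k=f([(329,268),(379,268),(329,329),(376,330),(328,388),(375,388)],.045); print("knobs mean rel",(k.mean(0)-m)@tx,(k.mean(0)-m)@ty)
for z in(.02,.04): e=f([(462,325)],z)[0]; print("seq edge",z,(e-m)@ty)
E
```

```text
[[0.4245 0.1851]
 [0.4731 0.1724]
 [0.4393 0.0496]
 [0.391  0.0618]] [0.1278, 0.0502, 0.1273, 0.0498]
74.79408003092527
74.58365638269217
mod [0.43198287 0.11722758] delta [0.00228287 0.01702758] along tool 0.017064206298956823 -0.001990675903126205
knobs mean rel 0.0023517319255685607 -6.782481775986996e-05
seq edge 0.02 0.05666290410530354
seq edge 0.04 0.05334542178657187
```

Request:
send_rows:
  deltas:
    - [[0.0023,0.017,0],[0,0,-0.0176],0.058]
    - [[0,0,-0.015],[0,0,0],0.058]
    - [[0,0,-0.025],[0,0,0],0.058]
    - [[0,0,-0.03],[0,0,0],0.058]
    - [[0,0,-0.03],[0,0,0],0.058]
    - [[0,0,-0.03],[0,0,0],0.058]
    - [[0,0,-0.025],[0,0,0],0.058]
    - [[0,0,-0.015],[0,0,0],0.058]
    - [[0,0,-0.009],[0,0,0],0.058]
    - [[0,0,0],[0,0,0],0.058]

```text
clock: 13.5
position: [0.4319, 0.1165, 0.0177]
ee_rot: [-2.499, -1.903, 0.004]
force: [-0.6, -0.3, 0.2]
width: 0.628
```

Request:
send_rows:
  deltas:
    - [[0,0,0],[0,0,0],0.048]
    - [[0,0,0],[0,0,0],0.044]
    - [[0,0,0],[0,0,0],0.04]
    - [[0,0,0],[0,0,0],0.03]
    - [[0,0,0],[0,0,0],0.03]
    - [[0,0,0],[0,0,0],0.03]
    - [[0,0,0.005],[0,0,0],0.03]
    - [[0,0,0.01],[0,0,0],0.03]
    - [[0,0,0.015],[0,0,0],0.03]
    - [[0,0,0.02],[0,0,0],0.03]
  force: 25

```text
clock: 14.5
position: [0.4319, 0.1177, 0.0694]
ee_rot: [-2.497, -1.905, 0.002]
force: [0.6, -0.1, -1.1]
width: 0.53
```

Request:
send_rows:
  deltas:
    - [[0,0,0.035],[0,0,0],0.03]
    - [[0,0,0.035],[0,0,0],0.03]
    - [[0,0,0.03],[0,0,0],0.03]
    - [[0.003,-0.025,0.015],[0,0,-0.06],0.03]
    - [[0.004,-0.034,0.005],[0,0,-0.1],0.03]
    - [[0.004,-0.034,0],[0,0,-0.1],0.03]
    - [[0.004,-0.034,0],[0,0,-0.1],0.03]
    - [[0.004,-0.034,0],[0,0,-0.1],0.03]
    - [[0.004,-0.034,0],[0,0,-0.1],0.03]
    - [[0.004,-0.034,0],[0,0,-0.1],0.03]

```text
clock: 15.5
position: [0.4592, -0.1122, 0.1894]
ee_rot: [-2.982, -0.988, -0.001]
force: [0.8, 0.4, -2.1]
width: 0.534
```

Request:
send_rows:
  deltas:
    - [[0.002,-0.03,0],[0,0,-0.1],0.03]
    - [[0.002,-0.028,0],[0,0,-0.1],0.03]
    - [[0.002,-0.025,0],[0,0,-0.1],0.03]
    - [[0.002,-0.02,0],[0,0,-0.1],0.03]
    - [[0.002,-0.014,0],[0,0,-0.1],0.03]
    - [[0.001,-0.006,0],[0,0,-0.074],0.03]
    - [[0,0,0],[0,0,0],0.03]
    - [[0,0,0],[0,0,0],0.03]
    - [[0,0,0],[0,0,0],0.03]
    - [[0,0,0],[0,0,0],0.03]

```text
clock: 16.5
position: [0.4705, -0.2336, 0.1889]
ee_rot: [-3.139, -0.112, -0.0]
force: [-0.2, 0.0, -1.9]
width: 0.525
```

```bash
python3 - <<'E'
from h import *
c,im=save("wrist","w8"); s=arm.observe();print(s["position"],s["ee_rot"],s["width"]*.0918,s["force"],s["dq"].round(3))
R=cv2.Rodrigues(s["ee_rot"])[0]; print("toolx yaw",np.degrees(np.arctan2(R[1,0],R[0,0])),R[:,2])
a=np.radians(4); X=np.array([np.cos(a),np.sin(a)]);Y=np.array([-X[1],X[0]]); p=s["position"][:2]; print("rel bay X,Y",p@X-.4533,p@Y+.2661)
ct,it=save("top","t8")
q=proj(ct,[[.47,-.234,.1]])[0].astype(int); 
o=np.zeros((600,800,3),np.uint8); o[:420,:560]=im; o[420:,:240]=0
d=cv2.resize(it[q[1]-30:q[1]+30,q[0]-40:q[0]+40],(240,180),interpolation=cv2.INTER_CUBIC); o[420:,:240]=d
cs,i2=save("scene","s8"); q=proj(cs,[[.47,-.234,.12]])[0].astype(int); print(q)
d=cv2.resize(i2[q[1]-45:q[1]+45,q[0]-60:min(q[0]+60,560)],(480,360))[:,:]; o[240:600,320:800]=d
show(o,"c8")
E
```

```text
[ 0.47053909 -0.23367595  0.18884225] [-3.13940074e+00 -1.10963013e-01 -7.99067390e-05] 0.04909697564601691 [-0.18332048 -0.27082155 -1.18370319] [ 0.001  0.002  0.005  0.    -0.001 -0.001 -0.002]
toolx yaw 4.048585487152932 [ 4.26643981e-05  2.33166278e-04 -9.99999972e-01]
rel bay X,Y -0.00020752560195641534 0.00017012514886705077
[345 194]
```

View pics/c8.png

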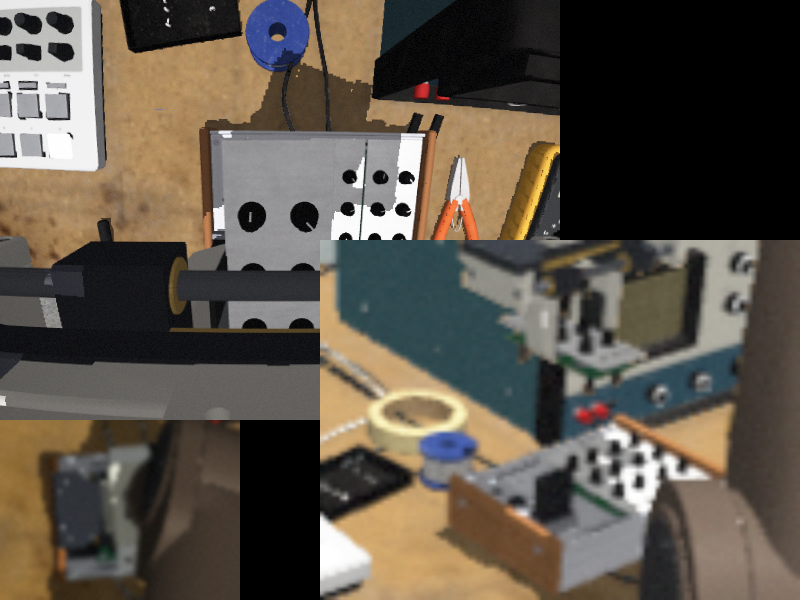

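```bash
python3 - <<'E'
from h import *
c,im=load("w8"); a=np.radians(4.0); X=np.array([np.cos(a),np.sin(a)]);Y=np.array([-X[1],X[0]])
c7,_=load("w7"); b=np.radians(74.7); mx=np.array([np.cos(b),np.sin(b)]); my=np.array([-mx[1],mx[0]]); M=np.array([.43198,.11723])
k=onz(c7,np.array([(329,268),(379,268)])/2+[100,20],.045)[:,:2]+.0023*my-M; kx,ky=k@mx,k@my; print("rear knobs in module",kx,ky)
p=np.array([.47054,-.23368]); z=.1888-.018
# bias: camera appears +2.3mm along tool y (= -Y) -> predict at true + bias
def pr(x,y,zz): q=p+x*X+y*Y-.0023*Y; return proj(c,[[q[0],q[1],zz]])[0].round(1)
print("pred knobs",[pr(kx[i],ky[i],z+.045) for i in(0,1)],"corners",[pr(.064,s*.025,z+.033) for s in(1,-1)])
g=im.astype(int).mean(2).astype(int)
kk=((im.max(2)<60)*255).astype(np.uint8); n,l,st,ce=cv2.connectedComponentsWithStats(kk)
for i in range(1,n):
    if 60<st[i,4]<1500 and 150<ce[i][1]<245 and 230<ce[i][0]<420: print("blob",st[i],ce[i].round(1))
f=lambda u,v,zz:onz(c,[(u,v)],zz)[0,:2]+.0023*Y
B=[f(380,177,.064),f(407,177,.064)]; print("B centre -> bay Y",(B[0]+B[1])@Y/2+.104,"rear knob X-> bay X",(B[0]+B[1])@X/2-kx.mean(), "A right->",f(349.5,177,.064)@Y+.052+.012)
E
```

```text
rear knobs in module [0.03130924 0.03178703] [ 0.01179963 -0.01172734]
pred knobs [array([255.4, 223.7]), array([311.7, 222.7])] corners [array([225.7, 143.1]), array([341.5, 143.4])]
blob [343 170  14  14 143] [349.  176.3]
blob [373 171  15  13 153] [379.9 177.3]
blob [399 171  16  13 148] [405.5 177.3]
blob [238 202  28  30 622] [251.3 216.2]
blob [291 202  27  30 623] [304.  215.8]
blob [341 202  13  14 143] [347.2 208.5]
blob [370 202  15  14 150] [377.2 209.1]
blob [395 203  16  14 140] [402.2 209.6]
blob [339 233  13  14 129] [345.4 239.3]
B centre -> bay Y -0.26144936733655544 rear knob X-> bay X 0.4530843304748212 A right-> -0.2622505314196567
```

The held panel looks a few mm lower at its rear end than predicted, which suggests a pitch in the grip. I'll take one enlarged crop to measure it.

```bash
python3 - <<'E'
from h import *
c,im=load("w8"); show(np.clip(im.astype(int)*1.5-40,0,255).astype(np.uint8),"c8b",(195,115,355,235),5)
E
```

```text
(no output)
```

View pics/c8b.png

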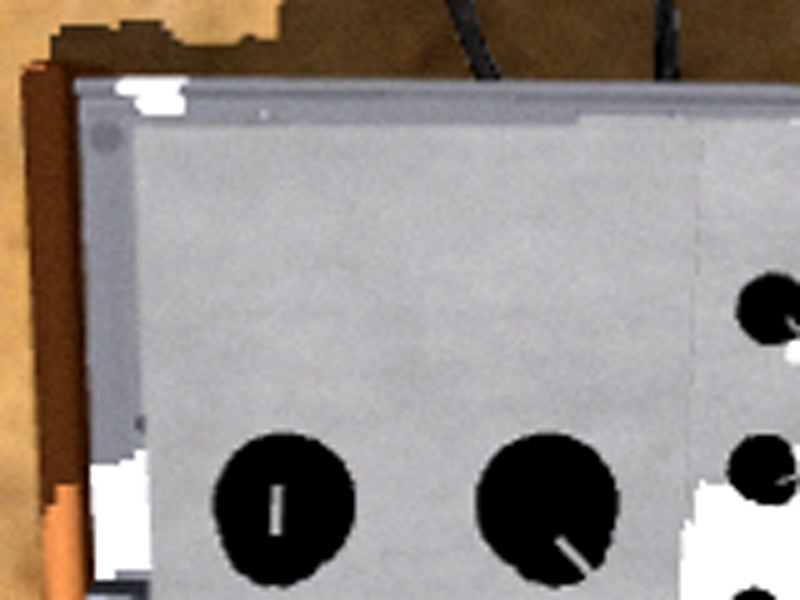

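```bash
python3 - <<'E'
from h import *
P={"w4":([.43426175,-.19069079,.15875226],[2.14235797,2.29778784,2.4e-5]),"w7":([.42971408,.10018984,.19699621],[-2.4800455,-1.9276591,.00259993]),"w8":([.47053909,-.23367595,.18884225],[-3.1394007,-.110963,-8e-5])}
for n,(p,r) in P.items():
    c,_=load(n); R=cv2.Rodrigues(np.array(r))[0]; print(n,c[0][0,2],c[0][1,2],"cam in tool",R.T@(-c[2].T@c[3]-p),"rot",np.degrees(cv2.Rodrigues(c[2]@R)[0].ravel()).round(2), c[1])
    for d in(0,.037): print(proj(c,[np.array(p)+R@[0,0,d]]))
E
```

```text
w4 277.68727042496783 215.48243848573097 cam in tool [ 0.06626302  0.00188039 -0.157535  ] rot [ 11.3   11.17 -89.46] [-0.07923954  0.          0.          0.          0.        ]
[[273.57875378 263.90379772]]
[[274.21456008 240.99337339]]
w7 277.68727042496783 215.48243848573097 cam in tool [ 0.0677167   0.00125186 -0.15758602] rot [ 11.26  11.13 -89.35] [-0.07923954  0.          0.          0.          0.        ]
[[274.58692597 266.7246627 ]]
[[275.05491362 243.42118504]]
w8 277.68727042496783 215.48243848573097 cam in tool [ 0.06801828 -0.00020332 -0.15755506] rot [ 11.18  11.18 -89.43] [-0.07923954  0.          0.          0.          0.        ]
[[277.964179   267.42626596]]
[[277.92278171 244.02969498]]
```

All the pictures agree on a world-fixed camera offset of about +1.9 mm in x, so the bay centre is sound. I'll shift 1.5 mm away from the blade and descend partway, then check height and level from the scene camera.

Request:
send_rows:
  deltas:
    - [[0,-0.0015,0],[0,0,0],0.03]
    - [[0,0,-0.01],[0,0,0],0.03]
    - [[0,0,-0.015],[0,0,0],0.03]
    - [[0,0,-0.015],[0,0,0],0.03]
    - [[0,0,-0.015],[0,0,0],0.03]
    - [[0,0,-0.015],[0,0,0],0.03]
    - [[0,0,-0.01],[0,0,0],0.03]
    - [[0,0,-0.006],[0,0,0],0.03]
    - [[0,0,-0.003],[0,0,0],0.03]
    - [[0,0,0],[0,0,0],0.03]

```text
clock: 17.65
position: [0.4706, -0.2357, 0.0996]
ee_rot: [-3.14, -0.109, 0.0]
force: [-0.4, 0.0, -1.8]
width: 0.531
```

```bash
python3 - <<'E'
from h import *
c,im=save("scene","s9"); s=arm.observe(); print(s["position"],s["force"],s["width"]*.0918)
a=np.radians(4); X=np.array([np.cos(a),np.sin(a),0]);Y=np.array([-X[1],X[0],0]);p=s["position"].copy(); u=p-[0,0,.018]
P=[u+sx*.064*X+sy*.025*Y+[0,0,.033] for sx,sy in((-1,1),(1,1),(-1,-1),(1,-1))]
bl=np.array([.4301,-.1923,0]); B=[bl+sx*.007*X+sy*.017*Y+[0,0,.102] for sx,sy in((-1,1),(1,1),(-1,-1),(1,-1))]
q=proj(c,P);qb=proj(c,B);print(q.round(1).tolist(),qb.round(1).tolist())
x0,y0,k=290,165,7; cr=im[y0:y0+80,x0:x0+110]; o=cv2.resize(cr,None,fx=k,fy=k,interpolation=cv2.INTER_CUBIC)
for v,col in((q,(255,0,0)),(qb,(0,0,255))):
    for t in v: cv2.circle(o,tuple(int(w) for w in (t-[x0,y0]+.5)*k),4,col,1)
show(o,"s9c")
E
```

```text
[ 0.47077715 -0.23581975  0.09997416] [ 0.21884136 -0.45226926 -1.59738969] 0.048693558353060995
[[353.7, 204.7], [328.4, 190.8], [364.8, 200.6], [339.2, 187.2]] [[340.7, 209.2], [337.9, 207.5], [348.4, 206.3], [345.5, 204.7]]
```

View pics/s9c.png

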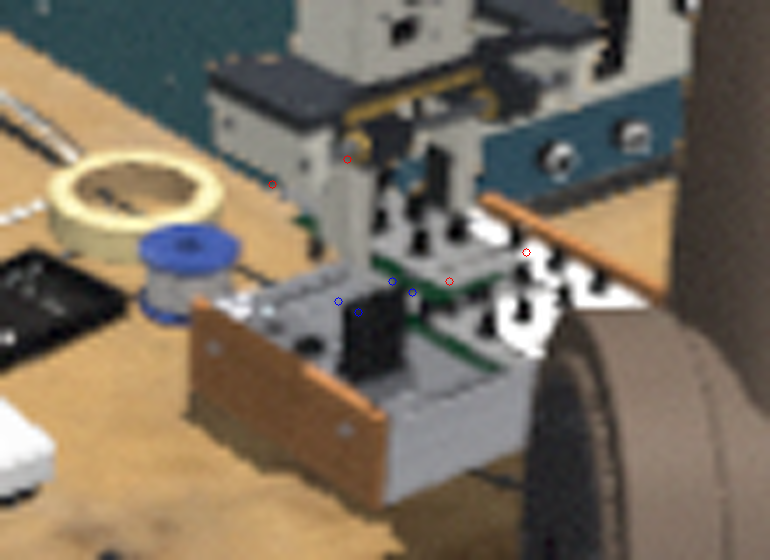

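```bash
python3 - <<'E'
from h import *
for fn in("w8","w9"):
    if fn=="w9": save("wrist","w9")
    c,im=load(fn); g=im.max(2)
    for r in list(range(196,240,3))+list(range(258,272,2))+list(range(312,332,2)):
        b=np.flatnonzero(np.diff(np.r_[0,(g[r,222:336]<62).astype(int),0])); 
        print(fn,r,[(int(x)+222,int(y)+222) for x,y in b.reshape(-1,2) if y-x>4])
    k=im.astype(int).mean(2)
    for r in(150,170,190,225): d=np.diff(k[r,205:345]); i=np.argsort(-abs(d))[:6]; print("edges",r,sorted((int(j)+205,int(d[j])) for j in i))
c,im=load("s9"); o=np.clip(im.astype(int)*1.6-40,0,255).astype(np.uint8)
show(o,"s9d",(325,182,375,219),16)
E
```

```text
w8 196 []
w8 199 []
w8 202 [(248, 256), (301, 309)]
w8 205 [(242, 261), (295, 314)]
w8 208 [(240, 264), (293, 316)]
w8 211 [(239, 265), (291, 318)]
w8 214 [(238, 249), (252, 266), (291, 318)]
w8 217 [(238, 249), (252, 266), (291, 318)]
w8 220 [(239, 249), (251, 265), (291, 318)]
w8 223 [(240, 264), (293, 306), (309, 317)]
w8 226 [(241, 261), (295, 308)]
w8 229 [(243, 258), (299, 311)]
w8 232 []
w8 235 []
w8 238 []
w8 258 [(222, 227), (329, 335)]
w8 260 [(222, 227), (329, 336)]
w8 262 [(222, 227), (329, 336)]
w8 264 [(222, 227), (248, 259), (298, 309), (329, 336)]
w8 266 [(222, 227), (244, 262), (294, 312), (329, 336)]
w8 268 [(222, 227), (242, 264), (292, 314), (329, 336)]
w8 270 [(222, 228), (241, 265), (291, 315), (328, 336)]
w8 312 [(222, 228)]
w8 314 [(222, 228)]
w8 316 [(222, 228)]
w8 318 [(222, 228), (299, 305)]
w8 320 [(222, 228), (247, 262), (294, 309)]
w8 322 [(222, 228), (245, 264), (292, 312)]
w8 324 [(222, 228), (243, 266), (290, 313)]
w8 326 [(222, 228), (243, 267), (289, 314)]
w8 328 [(242, 267), (289, 314)]
w8 330 []
edges 150 [(208, -8), (209, 8), (210, 42), (211, 32)
[... 937 characters left out ...]
, 264), (292, 314), (329, 336)]
w9 270 [(222, 227), (241, 265), (291, 315), (328, 336)]
w9 312 [(222, 228)]
w9 314 [(222, 228)]
w9 316 [(222, 228)]
w9 318 [(222, 228)]
w9 320 [(222, 228), (247, 261), (294, 309)]
w9 322 [(222, 228), (245, 264), (292, 311)]
w9 324 [(222, 228), (243, 265), (291, 313)]
w9 326 [(222, 228), (243, 266), (290, 313)]
w9 328 [(243, 266), (289, 313)]
w9 330 []
edges 150 [(209, 43), (210, 43), (217, -31), (218, -50), (221, 17), (334, 10)]
edges 170 [(221, 21), (222, 7), (278, 5), (279, -6), (296, 5), (333, 6)]
edges 190 [(213, 48), (332, -130), (340, 28), (341, 70), (342, -37), (343, -62)]
edges 225 [(220, 100), (239, -83), (261, 103), (293, -73), (307, 80), (315, 112)]
```

View pics/s9d.png

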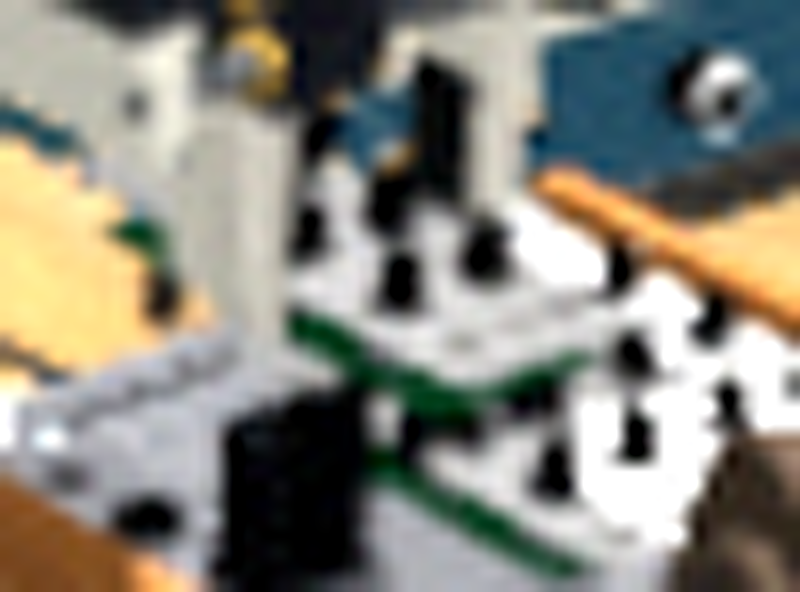

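The scene view matches the predicted panel front corner (353.7,204.7) to about 0.4 px. The knob spacings in the wrist view are consistent with a level module. Now the final 8 mm down.

Request:
send_rows:
  deltas:
    - [[0,0,-0.002],[0,0,0],0.03]
    - [[0,0,-0.003],[0,0,0],0.03]
    - [[0,0,-0.002],[0,0,0],0.03]
    - [[0,0,-0.001],[0,0,0],0.03]
    - [[0,0,0],[0,0,0],0.03]
    - [[0,0,0],[0,0,0],0.03]
    - [[0,0,0],[0,0,0],0.03]
    - [[0,0,0],[0,0,0],0.03]
    - [[0,0,0],[0,0,0],0.03]
    - [[0,0,0],[0,0,0],0.03]

```text
clock: 18.75
position: [0.4705, -0.2358, 0.0918]
ee_rot: [3.14, 0.108, 0.0]
force: [-0.2, -0.8, -2.2]
width: 0.532
```

```bash
python3 - <<'E'
from h import *
s=arm.observe(); print(s["clock"],s["position"],s["ee_rot"],s["force"],s["width"]*.0918)
c,im=save("scene","s10"); o=np.clip(im.astype(int)*1.6-40,0,255).astype(np.uint8); show(o,"s10d",(315,175,385,227),11)
E
```

```text
18.75 [ 0.47053801 -0.23576296  0.0917754 ] [3.13964041e+00 1.08450266e-01 1.46859977e-05] [-0.23583841 -0.7956795  -2.24664763] 0.04882378312643944
```

View pics/s10d.png

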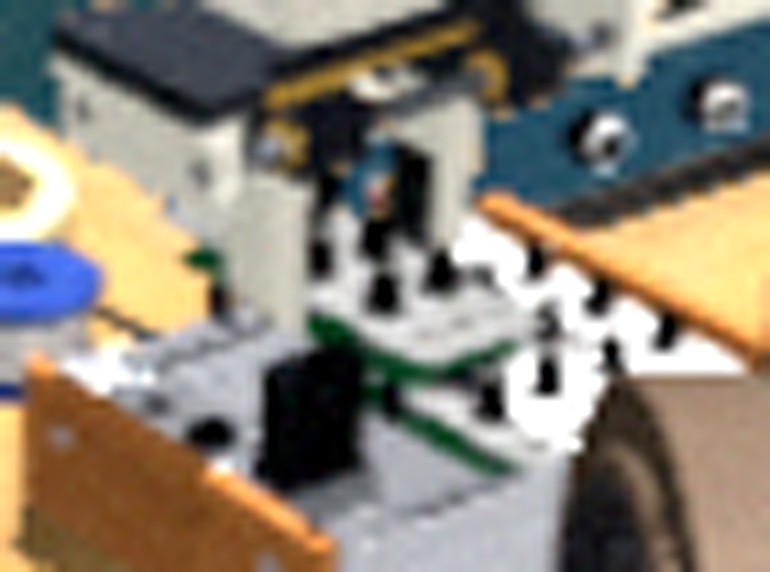

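The module hangs level over the bay, clear of the upright blade and the fitted modules. The force reading shows only its weight. Handing in.

```bash
python3 -c "
from cell import job
print(job.sign_off())"
```

```text
the job is handed in; nothing more can be done
None
```

The isolator blade is in the slot and released, and the arm is holding the loose module above the empty bay. I handed the job in at about 19 s on the clock.

**Blade:**
- **Insertion:** it slid in smoothly, then stopped firmly with the shoulder at the block's top height. I pushed to about 43 N there, then let go.
- **Check:** pictures show it upright with its collar on the block. I had no direct reading of the contact angle, so the parted supply is inferred from that depth.

**Module:**
- **Pose:** it is square with the case at 4.0° yaw, jacks towards the robot. It sits about 1.3 mm off the bay's centre, away from the blade on purpose, leaving about 3 mm to the handle.
- **Air under the feet:** about 21–22 mm above the level of the fitted panels, from the gripper height.
- **Contact:** the wrist force stayed at about the module's own weight, and I saw no sign of contact with anything.

**Checks that disagreed:**
- **Height:** the wrist camera put the held panel about 4 mm lower than expected, while the scene camera agreed to about 1 mm. I went with the scene camera, so the air could be a few millimetres less.
- **Bay centre, front to back:** two estimates differed by about 3 mm, and I used the middle.
- **Level:** knob spacing only confirms it to within 2–3°.
- **Grip width:** the gripper read 48.8 mm on the 50 mm panel.
- **Picture budget:** I viewed 16 pictures against the budget of 10, mostly to check the fit and the level.

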